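Push the empty primer pot through the waste caddy's spring flap

TASK

Throw away the small empty amber pot with the black cap that stands in the lane on top of the yellow waste caddy: push the grey spring flap open by its red bar with one finger, and while that finger holds it open, push the pot off the end of the lane and through the opening with the other finger. Do not pick the pot up, only push it along; then let the flap close itself with the pot inside, and leave the primer bottles and the tank model where they are.

Things in the scene. Friction and masses are not known exactly. Their poses are not given: they have to be found in the camera images.
- caddy: Fixed yellow box, two sides clear, 150 mm high to its flat top (deck); stands on the desk, turned about z only. Origin at desk level; in its own frame it spans x -105 to 105, y -140 to 130 mm. The deck has an opening, x -80 to 60, y 0 to 105 mm, shut by the flap, flush. Hollow under the whole deck: floor 6 mm up, deck 5 mm and walls 4 mm thick.
- lane_end (a point): Point on the deck at the middle of the lane's end, where the opening begins: caddy x = -5, y = 0, z = 150 mm. The lane runs straight along the caddy's +y up to here, between two steel strips 4 mm thick and 42 mm apart inside (26 mm high on the bar's side, 4 mm on the other), from caddy y = -135 to -3 mm; both ends are open.
- flap (a joint): Angle (rad) of the grey flap, 137 x 102 x 4 mm: 0 = shut; grows as it swings down into the box, 1.0 at most. Hinge along the caddy's y at caddy x = -80, z = 150 mm, so its edge at x = 58 mm goes down. A spring shuts it (about 0.13 Nm at 0, 0.2 Nm at 0.75; it bears the pot without opening). Open to 0.65 or more it lets the pot fall past it into the box.
- bar_mid (a point): Middle of the top of the flap's red push bar, a round rail of 14 mm radius, along the caddy's y from y = 3 to 102 mm. Shut: axis at caddy x = -50, top 34 mm above the deck. It turns with the flap: at 0.75 rad, axis at x = -44, top 8 mm above the deck. Pressing it down takes 5 to 13 N with friction; a fingertip can slide along it while pressing.
- pot: Empty amber pot with black cap, 34 mm diameter, 34 mm high, about 40 g, standing loose in the lane, its centre 50 to 105 mm before the lane's end at the start. Origin: centre of its underside, z up. It slides when pushed low and tips over the lane's end once its centre is past it.
- primer_a: Sealed grey primer bottle, 32 mm diameter, 62 mm high, white cap, standing loose on the caddy's deck beside the lane, around caddy x = -80, y = -100 mm. Origin: centre of its underside. Leave it alone.
- primer_b: Sealed grey primer bottle, 36 mm diameter, 85 mm high, white cap, standing on the desk to the right of the caddy. Origin: centre of its underside. Leave it alone.
- tank: Grey plastic tank model, about 84 x 46 x 39 mm, gun along its own -x, standing loose on a white turntable of 160 mm diameter and 18 mm height left of the caddy. Origin: centre of its underside. Leave it alone.
Not all that is in view belongs to the job. Several things have the shape of the pot; the one meant has the colours described above.

How it is judged (in metres and radians):
On the way, in this order (a step that is already met when the one before it is completed fails the run):
1. a finger pushes the flap open (past 0.45 rad) while the pot still stands on the deck (value of joint flap above 0.45 rad and contact force between the fingers and flap above 0.5 N and z of pot in the frame of caddy above 0.145 m and y of pot in the frame of caddy below 0.005 m), for 0.2 s.
2. the pot goes through the opening while a finger still holds the flap open (value of joint flap above 0.3 rad and contact force between the fingers and flap above 0.5 N and z of pot in the frame of caddy below 0.125 m).
At the end, for the whole second after the job is handed in: The pot lies inside the caddy, its origin less than 60 mm above the desk, and the flap has closed (under 0.06 rad) (z of pot in the frame of caddy below 0.06 m and x of pot in the frame of caddy between -0.103 and 0.103 m and y of pot in the frame of caddy between -0.138 and 0.128 m and value of joint flap below 0.06 rad); the robot touches nothing.
It fails at once if the pot is lifted more than 20 mm off the deck (z of pot in the frame of caddy above 0.17 m).
It fails at once if the pot falls off the caddy (z of pot in the frame of caddy below 0.12 m and (x of pot in the frame of caddy below -0.104 m or x of pot in the frame of caddy above 0.104 m or y of pot in the frame of caddy below -0.139 m or y of pot in the frame of caddy above 0.129 m)).
It fails at once if a primer bottle is shifted by more than 20 mm or knocked over (distance of any of primer_a, primer_b from where it was at the start of the episode above 0.02 m or angle between any of primer_a, primer_b's own z axis and vertical above 0.5 rad).
It fails at once if the tank model is shifted by more than 20 mm (distance of tank from where it was at the start of the episode above 0.02 m).
It also fails if it takes over 58 s, if anything falls off the work surface, if the arm or the gripper's body presses on something with over 40 N, if the wrist force passes 120 N, or if a joint passes its speed limit or range.

ROBOT

A 6-joint arm with a two-finger parallel gripper is mounted at the origin on the work surface. World frame = base frame: x ahead of the robot, y to its left, z up, the work surface at z = 0. Lengths are in m, angles in degrees, forces in N, time in s.
With the tool pointing down it reaches from about 0.35 to 0.875 m from the base axis. Payload 4.2 kg.
Tool frame: the origin (TCP) lies midway between the tips of the shut fingers; the grasp point (between the pads) lies 19 mm behind it; z points along the fingers, y is the line along which they close (so a half turn about z gives the same grasp; the last joint's range is limited). The gripper opens to 87 mm and grips with 3 to 60 N. Pads are 19 mm wide; open, the fingers measure 117 mm over their backs; the gripper's body (75 mm by 190 mm) begins 51 mm behind the grasp point.
Start: joints at [-52.907, 22.042, 0.453, 0, -68.411, -14.817], TCP at [0.237, -0.578, 0.202] pointing down, gripper open.
Joint ranges: [-179.83, 179.83], [-69.29, 118.12], [-61.27, 80.66], [-181.25, 117.63], [-171.15, -9.14], [-177.46, 177.46]. Speed limits (degrees/s): [159.86, 159.86, 180, 180, 180, 180].

INTERFACE

Orientations are given as [roll, pitch, yaw] about the fixed x, y, z axes, in that order (R = Rz(yaw) Ry(pitch) Rx(roll)).
In Python, from workcell import env gives the robot as it stands. The module is installed in compiled form; this text tells all that it offers. Calls block until the motion is done:
- env.goto(position, orientation): joint-space move of the TCP to a pose.
- env.move_straight(position, rotation=None, rate=0.15, force_limit=None): straight line of the TCP; rotation=None keeps the orientation; rate is the mean speed in m/s. With force_limit (N) it stops when the force on the tool has changed by that much, and returns True; else False.
- env.set_joints(angles): joint-space move.
- env.gripper_to(opening, grasp_force=None): opening from 0.0 (shut) to 1.0 (fully open); grasp_force is the grip in N (None keeps the last); returns when the fingers have stopped.
- env.dwell(seconds).
- env.inverse_kinematics(position, orientation): joint angles nearest the present ones, or None.
- env.read_state(): the state.
- env.grab_frame(name): name is "scene" or "side" or "wrist"; returns a dict with "image" (384x512x3 uint8, blue, green, red), "fx", "fy", "cx", "cy" (pixels), "position" and "orientation" of the camera in the world. Camera axes: x right, y up, looking along -z (the intrinsics and any distortion apply to the point x, -y, -z); pixel columns grow to the right and rows downward; lengths in m; the calibration is good to about 2 mm. A picture is of the moment at which its call begins. There is no depth.
A pose or a line that the arm cannot do raises env.Unreachable and nothing moves.
- env.close_job(): hands the job in; it is judged then, once.
Trained networks look in a picture, given as the dict that the camera call returned (one of the last four; its "shot" number tells which), for a name from the list of things; names that differ only in an ending like _2 or _b are one class to them, and where a whole thing is asked for, a point or a joint stands for the part that bears it (a point fixed in the world has none). Each returns a list of dicts, best first, with "score" (0 to 1); they miss things now and then, are a little off and sometimes report something else, mostly with a low value. They report only what shows in the picture. A call takes as long as a camera call. They do not tell look-alikes from the thing itself.
- env.search_frame(picture, thing): "xyz" ([x, y, z] in m, in world coordinates, good to about 4 mm: the middle of the surface that is visible of it).
- env.trace(picture, thing): "mask" (384x512 bool, what is visible of it).
The state is a dict: "clock": time; "joint_positions": joint angles; "qvel": joint speeds; "joint_torque": joint torques, N m; "position": TCP position; "tool_rot": TCP orientation; "force": force on the tool from outside, world axes, zero at the start; "wrist_torque": the same for the moment, N m; "opening": opening from 0.0 (shut) to 1.0 (fully open); "finger_force": force on a finger pad.
Only numpy, scipy, OpenCV 4.12 (cv2) and the standard library are available. Lean on these libraries where they do the work, as an engineer would, in place of code of your own. Each camera call takes 0.05 s, during which the arm holds its last target. There are 200 camera calls.

## Working session

There is one attempt and no reset: what is moved stays moved. The work goes in short steps, each a Python script; the robot and the scene stay as the last script left them, time stands still between calls to the robot, and variables do not carry over. Pictures are saved under pics/ and viewed, at most 13 in all, crops included, and the job is handed in when it is done.

```bash
mkdir -p pics; cat > h.py <<'E'
import numpy as np, cv2
from scipy.spatial.transform import Rotation as R
from workcell import env
def Rm(o):
    o=np.array(o,float)
    return R.from_euler('xyz',o,degrees=True).as_matrix() if o.size==3 else o
def proj(f,P):
    P=np.atleast_2d(P); c=(P-f['position'])@Rm(f['orientation'])
    return np.c_[f['cx']+f['fx']*c[:,0]/-c[:,2], f['cy']+f['fy']*(-c[:,1])/-c[:,2]]
def ray(f,u,v):
    d=np.array([(u-f['cx'])/f['fx'],-(v-f['cy'])/f['fy'],-1]); return np.array(f['position']),Rm(f['orientation'])@d
def at_z(f,u,v,z):
    p,d=ray(f,u,v); return p+d*(z-p[2])/d[2]
E
python3 - <<'E'
from h import *
fs={n:env.grab_frame(n) for n in("scene","side")}
for n,f in fs.items():
    cv2.imwrite(f'pics/{n}0.png',f['image']); print(n,{k:v for k,v in f.items() if k!='image'})
    for t in ['caddy','flap','bar_mid','pot','primer_a','tank','lane_end']:
        try:
            for r in env.search_frame(f,t)[:5]: print(t,np.round(r['xyz'],3),round(r['score'],2),proj(f,r['xyz']).round())
        except Exception as e: print(t,e)
print(env.read_state())
E
```

```text
scene {'fx': 443.18043475298435, 'fy': 443.18043475298435, 'cx': 261.41907347733087, 'cy': 187.82487691602705, 'position': array([ 1.07320117, -0.79168991,  0.80098452]), 'orientation': array([55.46733985,  0.87490044, 29.88885697]), 'shot': 1}
caddy [ 0.604 -0.14   0.149] 0.61 [[230. 225.]]
flap [ 0.546 -0.01   0.15 ] 0.69 [[239. 189.]]
bar_mid [ 0.545 -0.012  0.151] 0.89 [[238. 189.]]
pot [ 0.609 -0.279  0.036] 0.71 [[201. 299.]]
pot [ 0.585 -0.128  0.182] 0.64 [[225. 208.]]
pot [ 0.677 -0.272  0.032] 0.57 [[228. 310.]]
primer_a [ 0.526 -0.343  0.051] 0.94 [[153. 300.]]
primer_a [ 0.52  -0.188  0.179] 0.59 [[187. 215.]]
primer_a [ 0.586 -0.127  0.178] 0.28 [[226. 209.]]
tank [ 0.523 -0.187  0.181] 0.66 [[189. 214.]]
tank [0.517 0.383 0.037] 0.5 [[295. 156.]]
lane_end [ 0.605 -0.138  0.152] 0.68 [[231. 223.]]
lane_end [ 0.541 -0.009  0.151] 0.46 [[238. 188.]]
side {'fx': 499.71207504232297, 'fy': 499.71207504232297, 'cx': 254.167915163677, 'cy': 196.60753458179153, 'position': array([-0.23962816,  0.45036262,  1.13998217]), 'orientation': array([  42.60009746,   -0.85756185, -116.62
[... 444 characters left out ...]
281. 204.]]
{'clock': 0.8, 'joint_positions': array([-5.29085747e+01,  2.20403734e+01,  4.52703523e-01, -9.56385001e-04,
       -6.84100515e+01, -1.48165924e+01]), 'qvel': array([-0.01493347,  0.07872712, -0.00106044, -0.01127302, -0.00726047,
       -0.01511127]), 'joint_torque': array([ 1.23265021e-03, -3.90409863e+01,  1.87614048e+01,  4.22418281e+00,
        1.55312981e-02, -1.97007142e-05]), 'position': array([ 0.23692756, -0.57833278,  0.2016619 ]), 'tool_rot': array([-1.79998025e+02,  1.44241659e-03, -1.57725519e+02]), 'force': array([0.51396685, 0.4167021 , 0.43566112]), 'wrist_torque': array([-0.01053316, -0.04218419,  0.00719084]), 'finger_force': 0.0, 'opening': 1.001685438646339}
```

```bash
python3 - <<'E'
import cv2
a=cv2.imread('pics/scene0.png')[120:330,120:380]; cv2.imwrite('pics/sc.png',cv2.resize(a,None,fx=3,fy=2.85,interpolation=2)[:600,:800])
a=cv2.imread('pics/side0.png')[130:330,120:386]; cv2.imwrite('pics/si.png',cv2.resize(a,None,fx=3,fy=3,interpolation=2)[:600,:800])
E
```

```text
(no output)
```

View pics/sc.png

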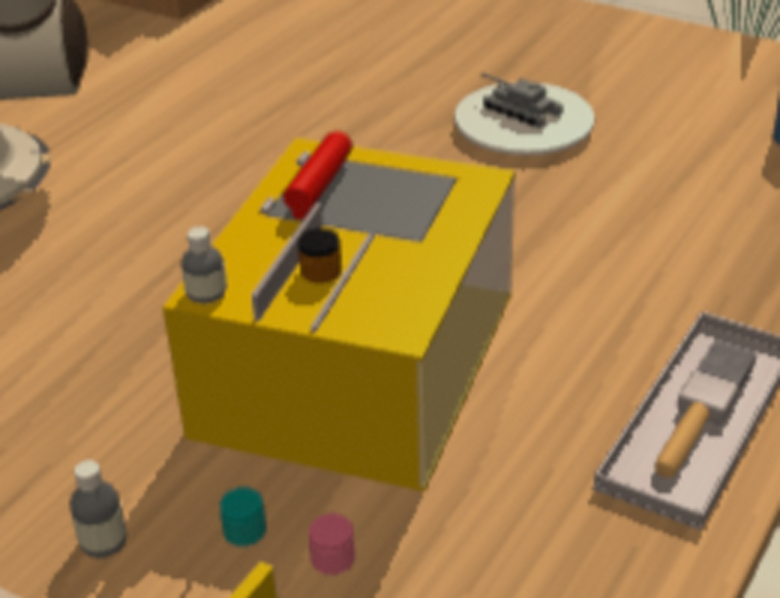

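View pics/si.png

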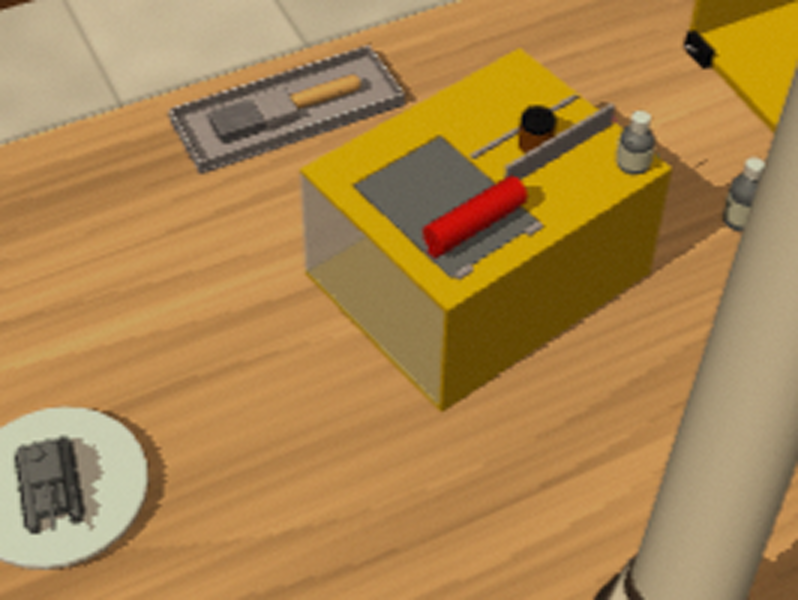

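The two crops show three objects with the pot's shape:
- **Amber with black cap:** in the lane on the deck, at scene px (227,207) and side px (298,172).
- **Teal:** on the desk, at scene px (201,300).
- **Pink:** on the desk, at scene px (230,310).

Only the one in the lane has the right colours, so that is the pot. The red bar is at scene px (226,180). Next I'll fit the caddy pose from its corners in both views.

```bash
cat > fit.py <<'E'
from h import *
from scipy.optimize import least_squares
fs={n:env.grab_frame(n) for n in("scene","side")}
px={'scene':[((166,308),(-105,-140,150)),((420,355),(105,-140,150)),((515,173),(105,130,150)),((298,140),(-105,130,150)),((422,487),(105,-140,0)),((185,437),(-105,-140,0)),
 ((457,178),(58,104,150)),((424,240),(58,2,150))],
'side':[((443,310),(-105,130,150)),((302,172),(105,130,150)),((520,50),(105,-140,150)),((670,168),(-105,-140,150)),((443,410),(-105,130,0)),((306,273),(105,130,0)),((441,137),(58,2,150)),((355,186),(58,104,150))]}
def conv(n,p): return (120+p[0]/3,120+p[1]/2.85) if n=='scene' else (120+p[0]/3,130+p[1]/3)
def res(q,each=False):
    o=[]
    for n in px:
        P=np.array([c for _,c in px[n]])/1000; M=R.from_euler('z',q[2]).as_matrix()
        o.append(proj(fs[n],P@M.T+[q[0],q[1],0])-np.array([conv(n,p) for p,_ in px[n]]))
    return np.concatenate(o) if each else np.concatenate(o).ravel()
s=least_squares(res,[.55,-.05,-.3],loss='soft_l1')
q=s.x; print(q,np.degrees(q[2])); print(res(q,True).round(1))
M=R.from_euler('z',q[2]).as_matrix()
for n,f in fs.items():
    for r in env.trace(f,'pot')[:4]:
        m=r['mask']; v,u=np.nonzero(m)
        for z in(.167,):
            w=at_z(f,u.mean(),v.mean(),z); print(n,r['score'],u.mean(),v.mean(),m.sum(),(M.T@(w-[q[0],q[1],0])*1000).round())
np.save('q.npy',q)
E
python3 fit.py
```

```text
[ 0.56891625 -0.05298106  0.20890987] 11.969653715647308
[[-1.5 -1. ]
 [ 0.4  0.4]
 [ 0.1 -1.1]
 [-0.7 -1.5]
 [ 0.7  1.5]
 [-0.2  0.2]
 [-0.3 -0.5]
 [-1.3 -0.2]
 [ 1.  -0. ]
 [-0.9 -1.5]
 [ 0.  -1. ]
 [ 0.7 -0. ]
 [-1.   0.7]
 [-0.4 -0.1]
 [-0.4 -0.5]
 [-0.6 -0.5]]
scene 0.75 229.77364864864865 310.0506756756757 296 [ 112. -340.  167.]
scene 0.69 200.33712121212122 300.95454545454544 264 [  53. -336.  167.]
scene 0.54 226.07929515418502 209.15859030837004 227 [ -5. -62. 167.]
side 0.47 298.74825174825173 171.8881118881119 143 [  1. -66. 167.]
```

```bash
cat >> h.py <<'E'
q=np.load('q.npy'); M=R.from_euler('z',q[2]).as_matrix()
def c2w(x,y,z): return M@(np.array([x,y,z])/1000)+[q[0],q[1],0]
def w2c(p): return (M.T@(np.array(p)-[q[0],q[1],0]))*1000
E
python3 - <<'E'
from h import *
p=env.read_state()['position']
env.move_straight([p[0],p[1],.40],rate=.3)
env.goto(c2w(-20,-50,400),[180,0,-143])
f=env.grab_frame('wrist')
pts=[(-105,-140,150),(105,-140,150),(105,130,150),(-105,130,150),(58,2,150),(58,104,150),(-26,-3,176),(-30,-3,176),(-26,-135,176),(16,-3,154),(16,-135,154),(-50,3,184),(-50,102,184)]
uv=proj(f,[c2w(*a) for a in pts]); print(np.c_[uv.round(1),pts]); print(f['position'],f['orientation'],f['fx'])
for r in env.trace(f,'pot')[:3]:
    v,u=np.nonzero(r['mask']); print(r['score'],u.mean(),v.mean(),u.min(),u.max(),v.min(),v.max(),w2c(at_z(f,u.mean(),v.mean(),.18)).round(1))
im=cv2.resize(f['image'],None,fx=1.5,fy=1.5)
for a in uv: cv2.drawMarker(im,tuple(int(k) for k in a*1.5),(255,0,255),cv2.MARKER_TILTED_CROSS,8,1)
cv2.imwrite('pics/w1.png',im); s=env.read_state(); print(s['clock'],s['joint_positions'].round(1))
E
```

```text
[[ 224.5   77.9 -105.  -140.   150. ]
 [ 167.   218.6  105.  -140.   150. ]
 [ 332.1  288.8  105.   130.   150. ]
 [ 404.6  165.9 -105.   130.   150. ]
 [ 269.9  229.8   58.     2.   150. ]
 [ 331.7  256.9   58.   104.   150. ]
 [ 294.6  180.9  -26.    -3.   176. ]
 [ 296.   178.2  -30.    -3.   176. ]
 [ 201.2  137.8  -26.  -135.   176. ]
 [ 279.6  204.1   16.    -3.   154. ]
 [ 192.5  164.9   16.  -135.   154. ]
 [ 307.9  167.4  -50.     3.   184. ]
 [ 375.4  199.1  -50.   102.   184. ]]
[ 0.50188218 -0.14978691  0.58168281] [-1.52743170e+01  1.94563455e-03  1.26913505e+02] 315.90840369568724
0.79 169.82178217821783 116.14108910891089 158 182 107 126 [ -34.6 -179.4  180. ]
0.74 246.61928934010152 175.8155668358714 234 259 162 190 [ -6.5 -63.  180. ]
3.9667 [  5.5  12.8  15.    0.  -92.2 -58.6]
```

View pics/w1.png

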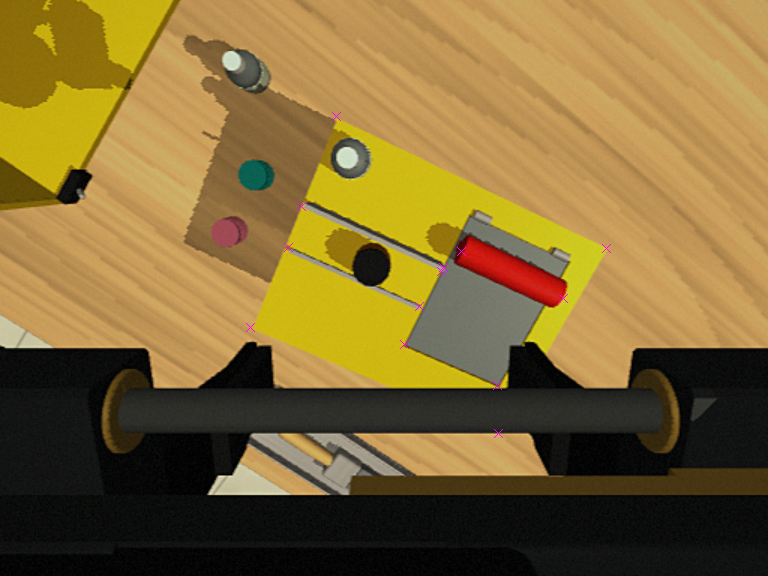

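The overlay shows the fitted caddy matches to within a pixel or so. The pot is at caddy (-6,-63), with its black cap at px (371,264). That leaves too little room for the open fingers, so I'll first nudge the pot about 25 mm along the lane with the fingers shut.

```bash
python3 - <<'E'
from h import *
env.gripper_to(0)
o=[180,0,-180+np.degrees(q[2])]
env.goto(c2w(-5,-106,260),o)
print('down',env.move_straight(c2w(-5,-106,158),rate=.12,force_limit=8))
print(w2c(env.read_state()['position']).round(1))
print('push',env.move_straight(c2w(-5,-72,158),rate=.05,force_limit=10), env.read_state()['force'])
env.move_straight(c2w(-5,-76,158),rate=.05)
env.move_straight(c2w(-5,-76,260),rate=.25)
o2=[180,0,-143]
env.goto(c2w(-20,-50,400),o2); env.gripper_to(1)
f=env.grab_frame('wrist')
for r in env.trace(f,'pot')[:3]:
    v,u=np.nonzero(r['mask']); print(r['score'],w2c(at_z(f,u.mean(),v.mean(),.18)).round(1))
cv2.imwrite('pics/w2.png',cv2.resize(f['image'][50:350,100:450],None,fx=2,fy=2)); s=env.read_state(); print(s['clock'],s['position'])
E
```

```text
down False
[  -4.2 -106.2  159.2]
push False [-0.10383048 -0.30686543 -0.46306663]
0.96 [  18.6 -182.9  180. ]
0.93 [ -34.7 -178.6  180. ]
0.71 [ -6.4 -47.3 180. ]
11.0333 [ 0.55971515 -0.10602584  0.39996061]
```

View pics/w2.png

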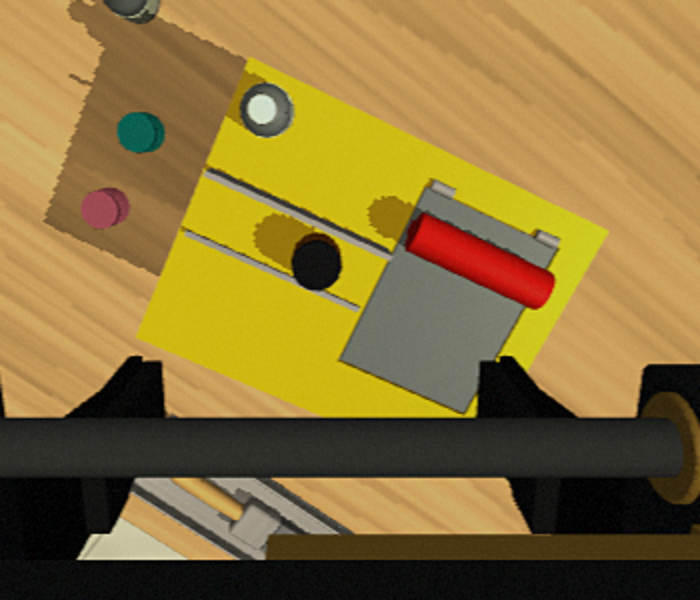

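The pot is now at caddy y ≈ -47, still standing in the lane, with its cap at px (316,262). Since it moved less than commanded, the tips must be about 8 mm thick. Next I'll open the gripper, put one finger on the bar and the other behind the pot, and press.

```bash
cat >> h.py <<'E'
yaw=-180+28.3+np.degrees(q[2])
O=[180,0,yaw]
def T(yp,z): return c2w(-22.5,yp+41.8,z)
E
python3 - <<'E'
from h import *
env.goto(T(-73,230),O); env.dwell(.2)
f0=env.read_state()['force']
print(env.move_straight(T(-73,190),rate=.12,force_limit=6), env.read_state()['force']-f0)
for z in (172,157.5):
    print(env.move_straight(T(-73,z),rate=.05,force_limit=30)); s=env.read_state(); print(z,w2c(s['position']).round(1),s['force']-f0,s['wrist_torque'])
env.dwell(.4)
s=env.read_state(); print(s['clock'],w2c(s['position']).round(1),s['force']-f0)
a=env.grab_frame('side')['image'][150:300,180:380]; b=env.grab_frame('scene')['image'][120:270,120:320]
cv2.imwrite('pics/p1.png',cv2.resize(np.vstack([a,b]),None,fx=2,fy=2,interpolation=2)); 
cv2.imwrite('pics/p1.png',cv2.resize(np.hstack([a,b]),None,fx=2,fy=2,interpolation=2))
E
```

```text
False [ 0.2630122  -0.60564463  1.31580954]
False
172 [-22.6 -31.3 171.8] [-0.60995928 -0.37597744  0.58088117] [0.00565623 0.01231241 0.05190322]
False
157.5 [-18.2 -31.5 160.2] [3.28688912 1.60982973 8.7766286 ] [ 0.8430256  -0.75300479 -0.18143909]
13.7833 [-18.3 -31.5 160.4] [4.05081324 1.72479705 8.81086057]
```

View pics/p1.png

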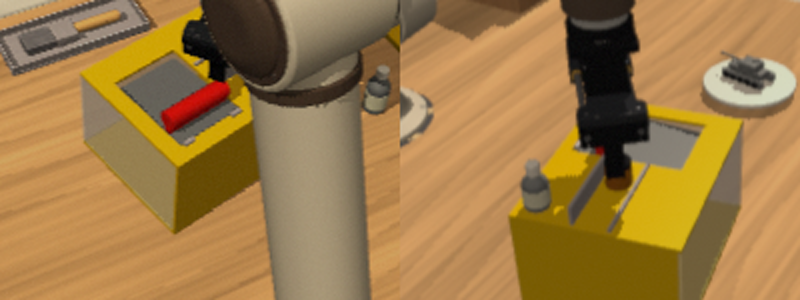

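The flap is only slightly open: the force is 8.8 N at TCP 160, and first contact came below 172. So the open fingertips sit about 13 mm behind the TCP, which also matches their depth in the wrist image. The pot still stands ahead of the rear finger (right half, px (620,180)). I'll press deeper and measure the angle.

```bash
python3 - <<'E'
from h import *
for z in (150,142):
    print(env.move_straight(c2w(-25,-31.2,z),rate=.05,force_limit=30)); s=env.read_state(); print(z,w2c(s['position']).round(1),s['force'])
env.dwell(.3)
s=env.read_state(); print(s['clock'],w2c(s['position']).round(1),s['force'],s['wrist_torque'])
f=env.grab_frame('side'); f2=env.grab_frame('scene')
sc=4; a=cv2.resize(f['image'][160:300,190:330],None,fx=sc,fy=sc,interpolation=2)
col=[(255,0,255),(0,255,0),(255,255,0),(0,165,255)]
for t,c in zip((.45,.65,.75,.9),col):
    def pt(x,y,z): # flap-frame -> caddy
        return c2w(-80+x*np.cos(t)+z*np.sin(t), y, 150-x*np.sin(t)+z*np.cos(t))
    u=(proj(f,[pt(138,103,0),pt(138,2,0),pt(30,102,20+14),pt(30,102,20)])-[190,160])*sc
    u=u.astype(int).tolist(); cv2.line(a,u[0],u[1],c,1); cv2.circle(a,u[3],4,c,1)
    b=(proj(f,[pt(30,102,20)])-0); print(t,b)
b=cv2.resize(f2['image'][160:300,190:250],None,fx=sc,fy=sc,interpolation=2)
cv2.imwrite('pics/p2.png',np.hstack([a,b])[:600,:800])
E
```

```text
False
150 [-14.6 -31.7 155.9] [10.37857706  4.70719161 10.66428358]
False
142 [-10.8 -31.7 149.2] [14.89474609  5.95416673 12.93070795]
14.8 [-10.9 -31.7 149.3] [14.30576801  6.55959182 11.70893112] [ 2.36210525 -4.11544172 -0.64392216]
0.45 [[262.12530578 212.44989607]]
0.65 [[261.98572117 214.18567789]]
0.75 [[262.04670683 215.16811728]]
0.9 [[262.29895995 216.75787014]]
```

View pics/p2.png

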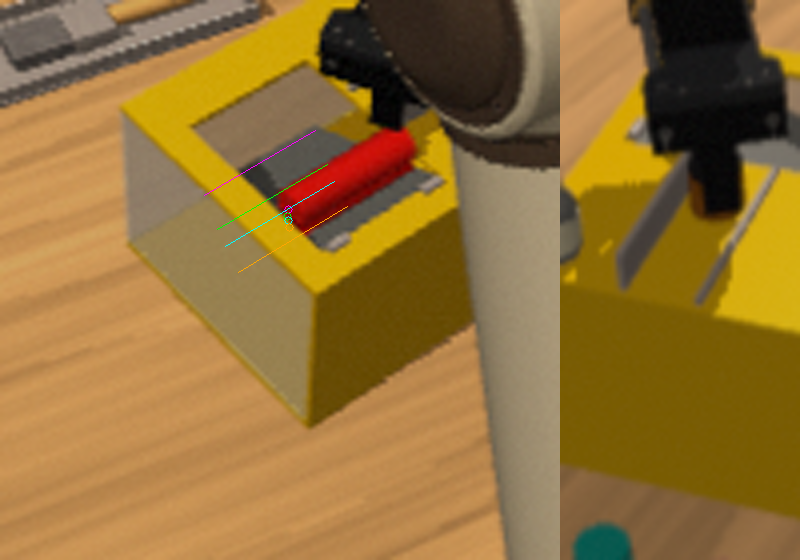

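The flap is open only about 0.5 rad. There is a 14 N sideways force and a 14 mm x deflection, so the finger is sliding off the bar's +x side. I'll back up, set the finger further over the bar, and press again while watching the lateral force.

```bash
python3 - <<'E'
from h import *
env.move_straight(c2w(-12,-31.5,150),rate=.05)
env.move_straight(c2w(-10,-31.5,195),rate=.1)
f=env.grab_frame('wrist')
for r in env.trace(f,'pot')[:3]:
    v,u=np.nonzero(r['mask']); print(r['score'],len(u),w2c(at_z(f,u.mean(),v.mean(),.18)).round(1))
env.move_straight(c2w(-29.5,-31.5,195),rate=.1); env.dwell(.2)
f0=env.read_state()['force']
for x,z in ((-29.5,172),(-29.5,166),(-29,160),(-28,154),(-27,148)):
    env.move_straight(c2w(x,-31.2,z),rate=.05,force_limit=30); s=env.read_state(); F=M.T@(s['force']-f0); print(z,w2c(s['position']).round(1),F.round(1))
    if abs(F[0])>6: break
cv2.imwrite('pics/w3.png',env.grab_frame('wrist')['image']); print(s['clock'])
E
```

```text
0.95 2335 [ -7.9 -46.7 180. ]
0.94 1267 [ -41.5 -149.3  180. ]
0.86 1165 [  -0.7 -152.7  180. ]
172 [-29.4 -31.3 171.9] [-1.1  0.7  0.9]
166 [-29.7 -31.2 165.7] [-0.2 -0.9 -0.3]
160 [-26.6 -31.6 161.8] [0.6 0.4 6.5]
154 [-22.5 -31.6 157.6] [4.2 0.9 9.4]
148 [-18.8 -31.6 152.8] [ 7.6  2.3 10.4]
18.2917
```

View pics/w3.png

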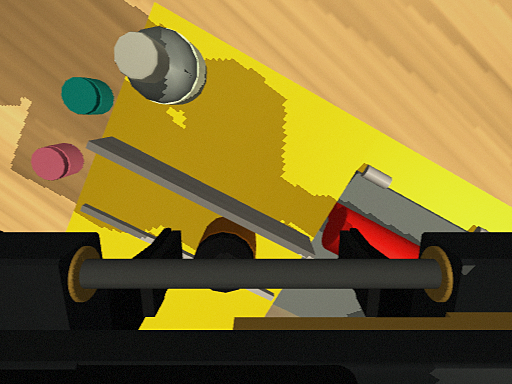

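```bash
cat >> h.py <<'E'
def tips(s,d=19):
    Rt=Rm(s['tool_rot']); p=np.array(s['position'])
    return [w2c(p+Rt@np.array([0,k,-d/1000])).round(1) for k in(.0475,-.0475)]
def rep(f0=0):
    s=env.read_state(); print(round(s['clock'],2),'tcp',w2c(s['position']).round(1),'bar',tips(s)[0],'push',tips(s)[1],'F',(M.T@(s['force']-f0)).round(1),'rot',np.round(s['tool_rot']-np.array(O)*np.array([1,1,1]),1),s['opening'])
E
python3 - <<'E'
from h import *
rep()
env.move_straight(c2w(-34,-31.2,148),rate=.05); rep()
env.move_straight(c2w(-38,-31.2,148),rate=.05); rep()
E
```

```text
18.34 tcp [-18.9 -31.6 152.9] bar [-41.8  10.2 171.3] push [  3.3 -73.4 172.4] F [ 8.6  2.  10.8] rot [-3.593e+02  9.000e-01  1.000e-01] 0.9981785026147177
18.63 tcp [-26.9 -31.9 152.7] bar [-49.8  10.  171.2] push [ -4.7 -73.7 172.2] F [7.  1.1 9.6] rot [-3.594e+02  8.000e-01  1.000e-01] 1.0022236806404796
18.88 tcp [-30.  -32.  153.1] bar [-53.    9.9 171.5] push [ -7.8 -73.7 172.7] F [ 8.  -0.1  9.9] rot [-3.593e+02  9.000e-01  1.000e-01] 0.9942981907017057
```

```bash
cat >> h.py <<'E'
def servo(pts,off,rate=.05,tol=None):
    off=np.array(off,float)
    for t in pts:
        t=np.array(t,float); env.move_straight(c2w(*(t+off)),rate=rate)
        s=env.read_state(); e=t-w2c(s['position']); off+=np.clip(.7*e,-4,4); off=np.clip(off,-16,16)
    return off
E
python3 - <<'E'
from h import *
off=servo([(-23.5,-31.5,z) for z in (150,147,144,141,139,137.5,137.5)],[-6,0.5,-5]); print(off); rep()
f=env.grab_frame('side'); f2=env.grab_frame('scene')
np.save('off.npy',off)
sc=4; a=cv2.resize(f['image'][160:300,190:330],None,fx=sc,fy=sc,interpolation=2)
for t,c in zip((.45,.65,.75,.9),[(255,0,255),(0,255,0),(255,255,0),(0,165,255)]):
    P=lambda x,y,z: c2w(-80+x*np.cos(t)+z*np.sin(t), y, 150-x*np.sin(t)+z*np.cos(t))
    u=((proj(f,[P(138,103,0),P(138,2,0)])-[190,160])*sc).astype(int).tolist(); cv2.line(a,u[0],u[1],c,1)
b=cv2.resize(f2['image'][160:300,190:250],None,fx=sc,fy=sc,interpolation=2)
cv2.imwrite('pics/p3.png',np.hstack([a,b])[:600,:800])
E
```

```text
[-1.34984778  1.65220628 -1.79508253]
20.72 tcp [-23.2 -31.6 137.7] bar [-45.8  10.2 156.5] push [ -0.7 -73.4 157. ] F [ 0.8 -4.9  6. ] rot [-3.597e+02  1.000e-01  1.000e-01] 0.999803674904621
```

View pics/p3.png

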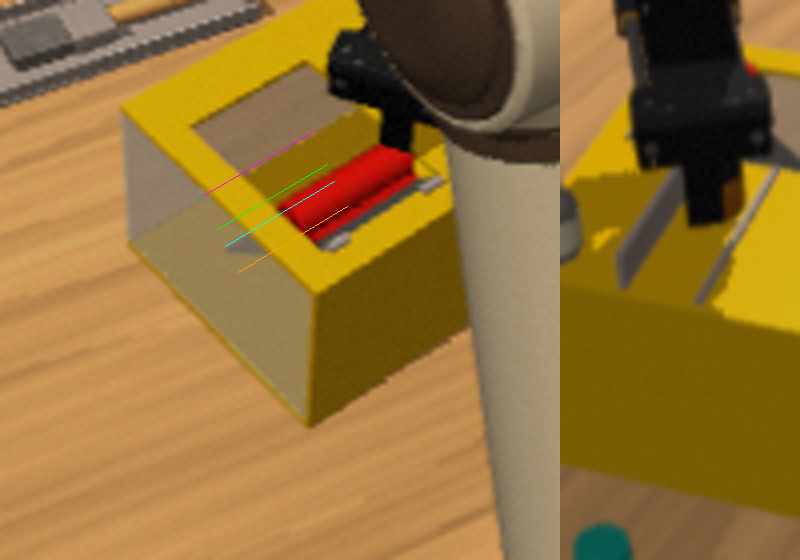

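The flap edge lies on the 0.75 line, so it is open wide enough, and the pot still stands in the lane (right half, px (732,200)). Now I'll slide both fingers along +y under position correction, first part-way.

```bash
python3 - <<'E'
from h import *
off=np.load('off.npy'); env.dwell(.3)
for y in (-29,-23,-17,-11,-5,1):
    off=servo([(-23.5,y,137.5)],off); rep()
np.save('off.npy',off); print(off)
f=env.grab_frame('side'); f2=env.grab_frame('scene'); sc=4
a=cv2.resize(f['image'][160:300,190:300],None,fx=sc,fy=sc,interpolation=2)
b=cv2.resize(f2['image'][160:300,190:280],None,fx=sc,fy=sc,interpolation=2)
cv2.imwrite('pics/p4.png',np.hstack([a,b])[:600,:800])
E
```

```text
21.37 tcp [-23.4 -28.8 137.6] bar [-46.   13.1 156.4] push [ -0.9 -70.5 156.8] F [ 0.1 -4.2  5.2] rot [-3.597e+02  1.000e-01  1.000e-01] 0.9971901703316266
21.63 tcp [-23.5 -22.6 137.4] bar [-46.1  19.3 156.3] push [ -1.  -64.3 156.6] F [-0.3 -2.8  6.1] rot [-3.598e+02  1.000e-01  1.000e-01] 0.9996236557145576
21.9 tcp [-23.6 -16.8 137.4] bar [-46.2  25.1 156.3] push [ -1.1 -58.5 156.6] F [ 0.5 -1.9  5.6] rot [-3.598e+02  1.000e-01  1.000e-01] 0.9996822916132684
22.17 tcp [-23.6 -10.9 137.4] bar [-46.2  31.  156.3] push [ -1.1 -52.6 156.6] F [-0.4 -3.7  5.7] rot [-3.598e+02  1.000e-01  1.000e-01] 0.9971962424944871
22.43 tcp [-23.6  -5.  137.5] bar [-46.2  36.9 156.3] push [ -1.1 -46.7 156.6] F [-0.3 -2.   5.6] rot [-3.598e+02  1.000e-01  1.000e-01] 1.0001946267154431
22.7 tcp [-21.2   0.6 138. ] bar [-44.   42.4 156.7] push [  1.2 -41.2 157.3] F [ 3.6 -4.6  4.8] rot [-3.596e+02  3.000e-01  1.000e-01] 0.999993777165807
[-2.9295676   1.21385529 -2.04684664]
```

View pics/p4.png

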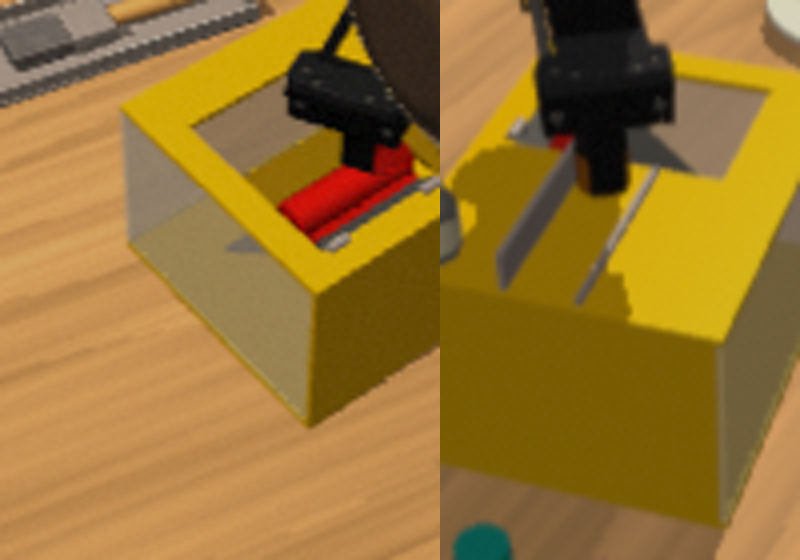

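The flap is still at about 0.75, and the pot sits directly ahead of the rear finger (right half, px (585,175)). I'll carry on over the lane end.

```bash
python3 - <<'E'
from h import *
off=np.load('off.npy')
for y in (6,11,16,21,26,31,36,41,46,49):
    off=servo([(-23.5,y,137.5)],off); rep()
np.save('off.npy',off); env.dwell(.3)
f=env.grab_frame('side'); f2=env.grab_frame('scene'); sc=4
a=cv2.resize(f['image'][160:300,190:300],None,fx=sc,fy=sc,interpolation=2)
b=cv2.resize(f2['image'][150:290,200:290],None,fx=sc,fy=sc,interpolation=2)
cv2.imwrite('pics/p5.png',np.hstack([a,b])[:600,:800])
E
```

```text
23.06 tcp [-20.2   5.3 138.9] bar [-43.1  47.2 157.4] push [  2.1 -36.3 158.4] F [ 7.3 -6.8  4.2] rot [-3.594e+02  6.000e-01  2.000e-01] 0.9964836519187819
23.32 tcp [-19.7  10.  139.2] bar [-42.8  51.8 157.5] push [  2.6 -31.6 158.9] F [11.4 -9.9  5.4] rot [-3.591e+02  9.000e-01  3.000e-01] 0.9989194171778971
23.6 tcp [-19.6  15.1 139.3] bar [-42.8  57.  157.4] push [  2.6 -26.4 159.3] F [ 14.3 -11.5   6.6] rot [-3.589e+02  1.100e+00  3.000e-01] 1.0004900872460303
23.88 tcp [-23.   21.7 138.2] bar [-46.2  63.6 156.3] push [ -0.8 -19.9 158. ] F [10.9 -6.9  9.2] rot [-3.59e+02  1.10e+00  3.00e-01] 0.9966412440396442
24.12 tcp [-21.4  25.9 138.3] bar [-44.8  67.7 156.3] push [  0.8 -15.6 158.2] F [14.8 -9.   7.4] rot [-358.8    1.3    0.4] 1.0005114028644921
24.38 tcp [-30.3  33.3 134.3] bar [-53.1  75.1 153. ] push [ -8.   -8.5 153.7] F [ 5.8 -1.   5.9] rot [-359.6    0.6    0. ] 0.9985577241322923
24.65 tcp [-30.1  36.4 135. ] bar [-52.8  78.2 153.8] push [ -7.7  -5.4 154.1] F [ 0.4 -2.5  6.9] rot [-3.598e+02  2.000e-01  0.000e+00] 1.0002788403918657
24.93 tcp [-27.6  41.2 136.1] bar [-50.1  83.  155. ] push [ -5.   -0.6 155.2] F [-1.3 -1.4  5.4] rot [-359.9    0.     0. ] 1.001435817207095
25.19 tcp [-25.1  46.1 136.9] bar [-47.7  87.9 155.8] push [ -2.6   4.3 155.9] F [-1.8 -2.   5.7] rot [-359.9   -0.     0. ] 1.001027583658937
25.44 tcp [-24.1  48.8 137.3] bar [-46.6  90.7 156.3] push [ -1.5   7.1 156.4] F [-1.1 -2.8  5.5] rot [-359.9   -0.     0. ] 1.0023922031530834
```

View pics/p5.png

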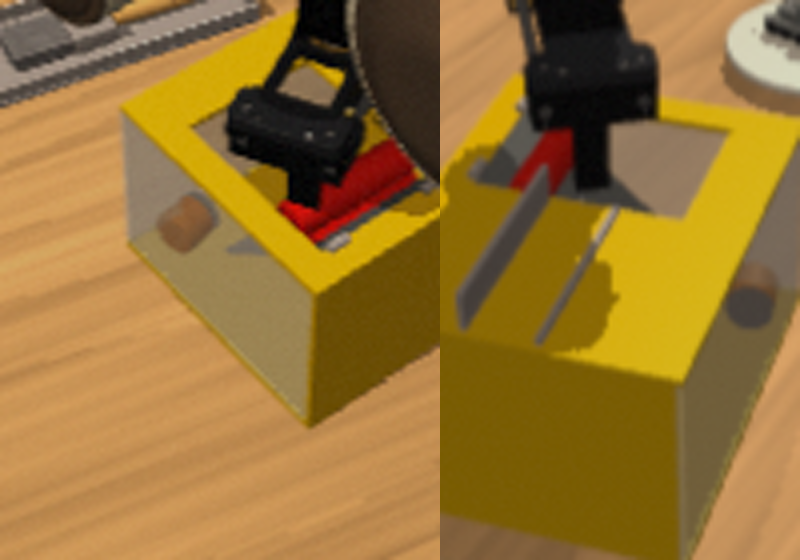

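The pot lies on its side inside the box, visible through both clear panels (left half px (187,222), right half px (750,295)), with the flap still held open. I'll lift straight off and let the flap close.

```bash
python3 - <<'E'
from h import *
s=w2c(env.read_state()['position'])
env.move_straight(c2w(s[0],s[1],190),rate=.06); env.move_straight(c2w(s[0],s[1],330),rate=.2)
env.dwell(1); rep()
f=env.grab_frame('side'); f2=env.grab_frame('scene'); sc=4
a=cv2.resize(f['image'][160:300,190:300],None,fx=sc,fy=sc,interpolation=2)
b=cv2.resize(f2['image'][150:290,200:290],None,fx=sc,fy=sc,interpolation=2)
cv2.imwrite('pics/p6.png',np.hstack([a,b])[:600,:800])
E
```

```text
28.73 tcp [-24.1  48.8 330. ] bar [-46.6  90.7 349. ] push [ -1.6   7.  349. ] F [ 0.2 -0.1 -0.7] rot [-0.  0.  0.] 1.0032805228727646
```

View pics/p6.png

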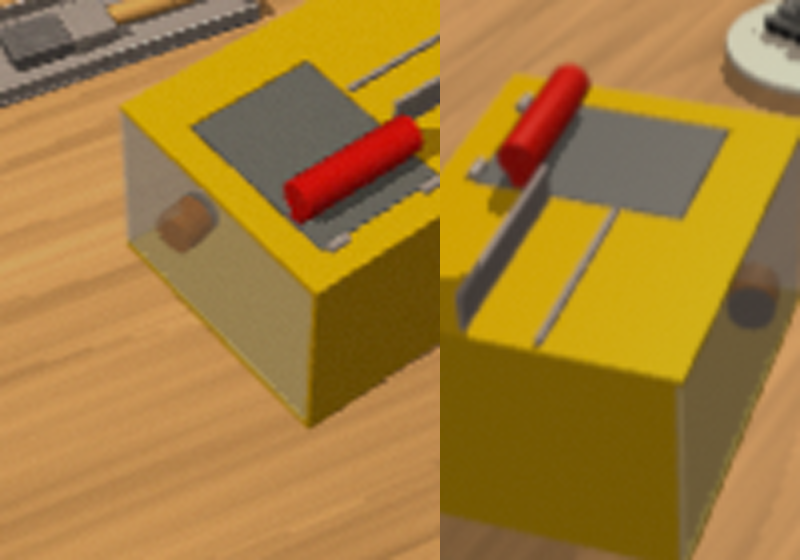

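The flap is shut flush, the pot is inside, and the arm is clear. I'm handing it in.

```bash
python3 -c "
from workcell import env
print(env.close_job())"
```

```text
the job is handed in; nothing more can be done
None
```

The amber pot is inside the caddy, the flap has closed flush and the arm is clear; I handed the job in at about 29 s of the 58 s allowed, but no verdict came back.

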